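# Load the shaker's carrier with the bottles in reverse order

## Robot

A 6-joint arm with a two-finger parallel gripper is mounted at the origin on the work surface. World frame = base frame: x ahead of the robot, y to its left, z up, the work surface at z = 0. Lengths are in m, angles in rad, forces in N, time in s.
With the tool pointing down it reaches from about 0.25 to 0.725 m from the base axis. Payload 4 kg.
Tool frame: the origin (TCP) lies midway between the tips of the shut fingers; the grasp point (between the pads) lies 19 mm behind it; z points along the fingers, y is the line along which they close (so a half turn about z gives the same grasp; the last joint's range is limited). The gripper opens to 85 mm and grips with 20 to 120 N. Pads are 22 mm wide; open, the fingers measure 114 mm over their backs; the gripper's body (76 mm by 85 mm) begins 54 mm behind the grasp point. The pads swing forward as they close: fully open they stand 13 mm farther back than shut.
Start: joints at [1.187, 0.241, 0.005, 1.335, 0, 1.571], TCP at [0.187, 0.464, 0.231] pointing down, gripper open.
Joint ranges: [-2.72, 2.72], [-1.05, 1.87], [-1.09, 1.28], [-1.99, 2.15], [-1.42, 1.44], [-3.14, 3.14]. Speed limits (rad/s): [2.79, 2.79, 3.14, 3.14, 3.14, 3.14].

## Interface

Orientations are given as a unit quaternion [x, y, z, w].
In Python, from workcell import get_obs, camera, job_done, silhouettes gives the robot as it stands. The module is installed in compiled form; this text tells all that it offers.
- The arm moves only by the tool drive_tool, never from a script. Its argument "increments" is a list of rows, each a list of 3 entries, a list of its own where there are three numbers: the shift along the world's x, y, z in mm, then the turn, a rotation vector about the world's x, y, z in degrees, then the opening, from 0 (shut) to 1 (fully open). A call has 1 to 8 rows; each row shifts and turns the commanded pose from where the row before left it; what a row does not reach is not made up. A row lasts 1/12 s, in which the tool goes at most 41.7 mm and 7.16 degrees, less where a joint would pass 70% of its speed; a pose out of reach is approached as far as the arm can. A call is refused whole if a number of a shift passes 41.7 or a number of a turn 7.16, either way. A call with a gripper value outside its range is refused whole. The fingers move at their own pace and stop on an object; the grip force is fixed at half the most. Time passes only in rows, so rows that do not move let the fingers close. It gives the time, the measured TCP pose, the force, the opening and the grip force at its end, in the units of the state.
- get_obs(): the state, without advancing time (a new reading comes with each control period).
- camera(name): name is "scene" or "top" or "wrist"; returns a dict with "image" (420x560x3 uint8, red, green, blue), "K" (3x3 intrinsics, pixels), "k1" (the pictures are not rectified: a ray, as slopes to the right and down, at radius r is drawn at 1 + k1 r^2 times it, then the intrinsics apply), "view" (4x4, takes a point from world to camera coordinates). Camera axes: x right, y down, z forward; pixel columns grow to the right and rows downward; lengths in m; the calibration is good to about 2 mm. A picture is of the moment at which its call begins. There is no depth.
- job_done(): hands the job in; it is judged then, once.
Trained networks look in a picture, given as the dict that the camera call returned (one of the last four; its "shot" number tells which), for a name from the list of things; names that differ only in an ending like _2 or _b are one class to them, and where a whole thing is asked for, a point or a joint stands for the part that bears it (a point fixed in the world has none). Each returns a list of dicts, best first, with "conf" (0 to 1); they miss things now and then, are a little off and sometimes report something else, mostly with a low value. They report only what shows in the picture. A call takes as long as a camera call. They do not tell look-alikes from the thing itself.
- silhouettes(query, picture): "region" (420x560 bool, what is visible of it) and "bbox" ([left, top, right, bottom] in pixels, round what is visible of it).
The state is a dict: "clock": time; "joint_pos": joint angles; "joint_vel": joint speeds; "tau": joint torques, N m; "eef_pos": TCP position; "tool_rot": TCP orientation; "ft_force": force on the tool from outside, world axes, zero at the start; "ft_torque": the same for the moment, N m; "grip_width": finger opening in m; "grasp_force": force on a finger pad.
Only numpy, scipy, OpenCV 4.12 (cv2) and the standard library are available. Lean on these libraries where they do the work, as an engineer would, in place of code of your own. Each camera call takes 0.05 s, during which the arm holds its last target. There are 200 camera calls.

## Task

Move the four amber bottles from the white tray into the four compartments of the aluminium carrier, one bottle in each, in reverse order: the left-most bottle of the tray goes to the right-most compartment, and so on, so that the right-most bottle ends left-most. Keep the bottles upright all the while, set them down gently without dropping them, and leave each one standing flat on the floor of its compartment.

Things in the scene. Friction and masses are not known exactly. Their poses are not given: they have to be found in the camera images.
- tall_bottle: round amber glass bottle with sloping shoulder and the narrowest screw cap: body 44 mm across up to 66 mm height, shoulder to 80 mm, then a plain round cap 28 mm across from 80 to 106 mm (top). About 0.18 kg. Loose, blue cap like all four; liftable by the cap. Origin: centre of its underside; z up its axis.
- square_bottle: square amber glass bottle: body 44 x 44 mm up to 62 mm height, step to 70 mm, then a round cap 36 mm across from 70 to 96 mm (top). Its x and y axes are square to its faces. About 0.20 kg. Loose, blue cap like all four; liftable by the cap. Origin: centre of its underside; z up its axis.
- wide_jar: squat round amber jar with the widest cap: body 50 mm across up to 52 mm height, shoulder to 56 mm, then a round cap 46 mm across from 56 to 82 mm (top). About 0.18 kg. Loose, blue cap like all four; liftable by the cap. Origin: centre of its underside; z up its axis.
- slim_vial: slim straight round amber vial, cap nearly as wide as the glass; body 36 mm across up to 62 mm height, neck to 66 mm, then a round cap 33 mm across from 66 to 92 mm (top). About 0.11 kg. Loose, blue cap like all four; liftable by the cap. Origin: centre of its underside; z up its axis.
- tall_pad: thin dark rubber pad, round, 60 mm across, 4 mm thick, fixed in the white tray under the tall bottle as the episode starts (it marks that bottle's starting place and stays there). Origin: centre of its underside, 4 mm above the tray's underside.
- square_pad: thin dark rubber pad, square, 60 x 60 mm, 4 mm thick, fixed in the white tray under the square bottle as the episode starts (it marks that bottle's starting place and stays there). Origin: centre of its underside, 4 mm above the tray's underside.
- wide_pad: thin dark rubber pad, round, 66 mm across, the largest, 4 mm thick, fixed in the white tray under the wide jar as the episode starts (it marks that bottle's starting place and stays there). Origin: centre of its underside, 4 mm above the tray's underside.
- slim_pad: thin dark rubber pad, round, 52 mm across, the smallest, 4 mm thick, fixed in the white tray under the slim vial as the episode starts (it marks that bottle's starting place and stays there). Origin: centre of its underside, 4 mm above the tray's underside.
- tray: white plastic tray with the bottles at the start, left or right of centre: 96 x 308 mm, rim 18 mm high, fixed. Origin: centre of its underside; y along the row (leftward seen from the robot, turned up to 15 degrees), x across it, z up. Its four places lie at x = 0, y = +105, +35, -35, -105 mm; a bottle's underside stands 8 mm above the tray's underside.
- carrier: empty aluminium carrier, four square compartments in a row, on the other side: 74 x 284 mm, fixed. Origin: centre of its underside; y along the row (leftward seen from the robot, turned up to 15 degrees), x across it, z up. Compartment centres at x = 0, y = +105, +35, -35, -105 mm; each 66 x 66 mm inside, floor 5 mm and wall tops 30 mm above the origin; walls 4 mm thick.
There are look-alikes about, which are no part of the job. What is shaped like the tall_bottle but green is not meant.

How it is judged:
At the end, for the whole second after the job is handed in: Each bottle stands in the carrier compartment that mirrors its tray place (tray y to carrier -y): axis within 16 mm of the compartment's centre in x and y, underside within 4 mm of its floor, tilt under 0.1 rad, at rest (under 0.02 m/s, 0.2 rad/s) (((y of tall_pad in the frame of tray between 0.085 and 0.125 m and y of tall_bottle in the frame of carrier between -0.121 and -0.089 m) or (y of tall_pad in the frame of tray between 0.015 and 0.055 m and y of tall_bottle in the frame of carrier between -0.051 and -0.019 m) or (y of tall_pad in the frame of tray between -0.055 and -0.015 m and y of tall_bottle in the frame of carrier between 0.019 and 0.051 m) or (y of tall_pad in the frame of tray between -0.125 and -0.085 m and y of tall_bottle in the frame of carrier between 0.089 and 0.121 m)) and x of tall_bottle in the frame of carrier between -0.016 and 0.016 m and z of tall_bottle in the frame of carrier between 0.001 and 0.009 m and angle between each of tall_bottle, square_bottle, wide_jar, slim_vial's own z axis and vertical below 0.1 rad and linear speed of each of tall_bottle, square_bottle, wide_jar, slim_vial below 0.02 m/s and angular speed of each of tall_bottle, square_bottle, wide_jar, slim_vial below 0.2 rad/s and ((y of square_pad in the frame of tray between 0.085 and 0.125 m and y of square_bottle in the frame of carrier between -0.121 and -0.089 m) or (y of square_pad in the frame of tray between 0.015 and 0.055 m and y of square_bottle in the frame of carrier between -0.051 and -0.019 m) or (y of square_pad in the frame of tray between -0.055 and -0.015 m and y of square_bottle in the frame of carrier between 0.019 and 0.051 m) or (y of square_pad in the frame of tray between -0.125 and -0.085 m and y of square_bottle in the frame of carrier between 0.089 and 0.121 m)) and x of square_bottle in the frame of carrier between -0.016 and 0.016 m and z of square_bottle in the frame of carrier between 0.001 and 0.009 m and ((y of wide_pad in the frame of tray between 0.085 and 0.125 m and y of wide_jar in the frame of carrier between -0.121 and -0.089 m) or (y of wide_pad in the frame of tray between 0.015 and 0.055 m and y of wide_jar in the frame of carrier between -0.051 and -0.019 m) or (y of wide_pad in the frame of tray between -0.055 and -0.015 m and y of wide_jar in the frame of carrier between 0.019 and 0.051 m) or (y of wide_pad in the frame of tray between -0.125 and -0.085 m and y of wide_jar in the frame of carrier between 0.089 and 0.121 m)) and x of wide_jar in the frame of carrier between -0.016 and 0.016 m and z of wide_jar in the frame of carrier between 0.001 and 0.009 m and ((y of slim_pad in the frame of tray between 0.085 and 0.125 m and y of slim_vial in the frame of carrier between -0.121 and -0.089 m) or (y of slim_pad in the frame of tray between 0.015 and 0.055 m and y of slim_vial in the frame of carrier between -0.051 and -0.019 m) or (y of slim_pad in the frame of tray between -0.055 and -0.015 m and y of slim_vial in the frame of carrier between 0.019 and 0.051 m) or (y of slim_pad in the frame of tray between -0.125 and -0.085 m and y of slim_vial in the frame of carrier between 0.089 and 0.121 m)) and x of slim_vial in the frame of carrier between -0.016 and 0.016 m and z of slim_vial in the frame of carrier between 0.001 and 0.009 m); the robot touches nothing.
It fails at once if a bottle is tipped more than 0.6 rad from upright (angle between any of tall_bottle, square_bottle, wide_jar, slim_vial's own z axis and vertical above 0.6 rad).
It fails at once if a bottle is rammed onto the carrier (contact force above 80 N) (contact force between any of tall_bottle, square_bottle, wide_jar, slim_vial and carrier above 80 N).
It fails at once if a bottle is dropped into the carrier: out of the fingers with its underside over 20 mm above the compartment floor ((contact force between the fingers and tall_bottle below 0.05 N and z of tall_bottle in the frame of carrier above 0.025 m and x of tall_bottle in the frame of carrier between -0.05 and 0.05 m and y of tall_bottle in the frame of carrier between -0.15 and 0.15 m) or (contact force between the fingers and square_bottle below 0.05 N and z of square_bottle in the frame of carrier above 0.025 m and x of square_bottle in the frame of carrier between -0.05 and 0.05 m and y of square_bottle in the frame of carrier between -0.15 and 0.15 m) or (contact force between the fingers and wide_jar below 0.05 N and z of wide_jar in the frame of carrier above 0.025 m and x of wide_jar in the frame of carrier between -0.05 and 0.05 m and y of wide_jar in the frame of carrier between -0.15 and 0.15 m) or (contact force between the fingers and slim_vial below 0.05 N and z of slim_vial in the frame of carrier above 0.025 m and x of slim_vial in the frame of carrier between -0.05 and 0.05 m and y of slim_vial in the frame of carrier between -0.15 and 0.15 m)).
It also fails if it takes over 115 s, if anything falls off the work surface, if the arm or the gripper's body presses on something with over 40 N, if the wrist force passes 120 N, or if a joint passes its speed limit or range.

## Working session

There is one attempt and no reset: what is moved stays moved. The work goes in short steps, Python scripts to look and compute and a tool call to move; the robot and the scene stay as the last step left them, time stands still between calls to the robot, and variables do not carry over. Pictures are saved under pics/ and viewed, at most 14 in all, crops included, and the job is handed in when it is done.

Besides the shell and the picture viewer there is one more tool, called by a JSON object that holds its "api" and its "payload", one argument or row to a line. drive_tool: Moves the arm, as the interface text tells. Its arguments: {"type":"object","properties":{"increments":{"type":"array"}},"required":["increments"]}

```bash
mkdir -p pics; cat > h.py <<'E'
import numpy as np, cv2
from workcell import *
def save(c,name): cv2.imwrite('pics/'+name+'.png',c['image'][:,:,::-1])
def ray(c,u,v):
    K=c['K'];k=c['k1'];d=np.array([(u-K[0,2])/K[0,0],(v-K[1,2])/K[1,1]]);x=d.copy()
    for _ in range(20): x=d/(1+k*(x@x))
    R=c['view'][:3,:3];t=c['view'][:3,3]
    return -R.T@t, R.T@np.array([x[0],x[1],1.])
def onz(c,u,v,z):
    o,d=ray(c,u,v); return o+d*(z-o[2])/d[2]
def proj(c,p):
    q=c['view'][:3,:3]@np.array(p)+c['view'][:3,3]; x=q[:2]/q[2]; x=x*(1+c['k1']*(x@x))
    return c['K'][:2,:2]@x+c['K'][:2,2]
E
python3 - <<'E'
from h import *
s=get_obs();print({k:np.round(v,3) for k,v in s.items()})
for n in ('top','scene'):
    c=camera(n);save(c,n+'0');print(n,np.round(c['view'],3).tolist(),c['K'].tolist(),c['k1'])
    for q in ('tall_bottle','square_bottle','wide_jar','slim_vial','tray','carrier','tall_pad','square_pad','wide_pad','slim_pad'):
        print(q,[(round(r['conf'],2),np.round(r['bbox']).tolist()) for r in silhouettes(q,c)])
E
```

```text
{'clock': np.float64(0.0), 'joint_pos': array([ 1.187,  0.241,  0.004,  1.335, -0.   ,  1.571]), 'joint_vel': array([ 0.002,  0.   ,  0.   ,  0.001, -0.   , -0.   ]), 'tau': array([ 1.0000e-03, -3.7232e+01,  2.5241e+01,  1.7000e-02,  0.0000e+00,
       -0.0000e+00]), 'eef_pos': array([0.187, 0.463, 0.23 ]), 'tool_rot': array([ 0.191,  0.982, -0.001, -0.   ]), 'ft_force': array([ 0.818, -0.348, -0.146]), 'ft_torque': array([-0.035,  0.005,  0.055]), 'grasp_force': np.float64(0.0), 'grip_width': np.float64(0.086)}
top [[-0.001, -1.0, -0.007, -0.039], [-0.986, 0.003, -0.169, 0.521], [0.169, 0.007, -0.986, 0.819], [0.0, 0.0, 0.0, 1.0]] [[402.72218026763227, 0.0, 285.83341423514713], [0.0, 402.72218026763227, 205.14396271374144], [0.0, 0.0, 1.0]] 0.029106386448943786
tall_bottle [(0.86, [388.0, 202.0, 420.0, 229.0]), (0.67, [454.0, 212.0, 491.0, 235.0]), (0.36, [103.0, 170.0, 237.0, 231.0])]
square_bottle [(0.64, [322.0, 214.0, 356.0, 243.0]), (0.33, [281.0, 194.0, 426.0, 263.0]), (0.16, [103.0, 167.0, 237.0, 230.0])]
wide_jar [(0.61, [296.0, 227.0, 317.0, 250.0])]
slim_vial [(0.87, [360.
[... 467 characters left out ...]
1.0]] [[529.2176465541221, 0.0, 291.7582845080161], [0.0, 529.2176465541221, 209.01652766069245], [0.0, 0.0, 1.0]] -0.1407249952965937
tall_bottle [(0.78, [230.0, 140.0, 246.0, 183.0]), (0.53, [291.0, 204.0, 322.0, 214.0]), (0.22, [309.0, 243.0, 452.0, 328.0])]
square_bottle [(0.87, [274.0, 159.0, 295.0, 204.0])]
wide_jar []
slim_vial [(0.64, [251.0, 152.0, 267.0, 193.0])]
tray [(0.63, [217.0, 168.0, 335.0, 225.0])]
carrier [(0.81, [306.0, 243.0, 452.0, 326.0])]
tall_pad [(0.43, [226.0, 178.0, 253.0, 185.0]), (0.32, [310.0, 241.0, 453.0, 326.0])]
square_pad [(0.53, [267.0, 195.0, 297.0, 208.0]), (0.23, [230.0, 141.0, 245.0, 179.0])]
wide_pad []
slim_pad [(0.64, [269.0, 199.0, 297.0, 206.0])]
```

View top.

```bash
python3 - <<'E'
import cv2
a=cv2.imread('pics/top0.png')[150:290,80:520]
cv2.imwrite('pics/top0c.png',cv2.resize(a,None,fx=1.8,fy=1.8,interpolation=2))
E
```

```text
(no output)
```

View pics/top0.png

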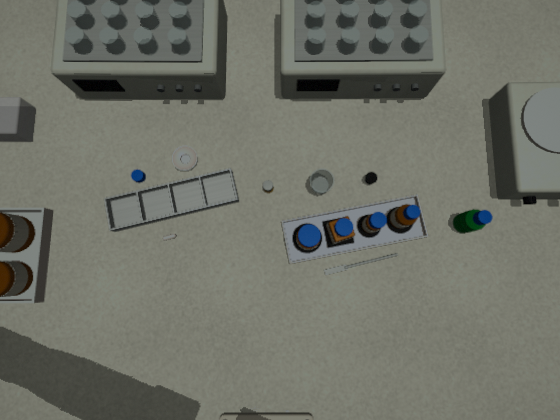

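View pics/top0c.png

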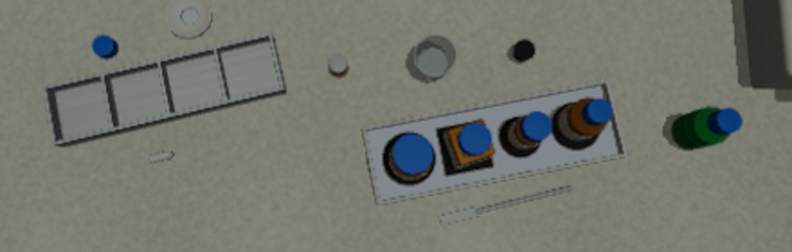

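View pics/scene0.png

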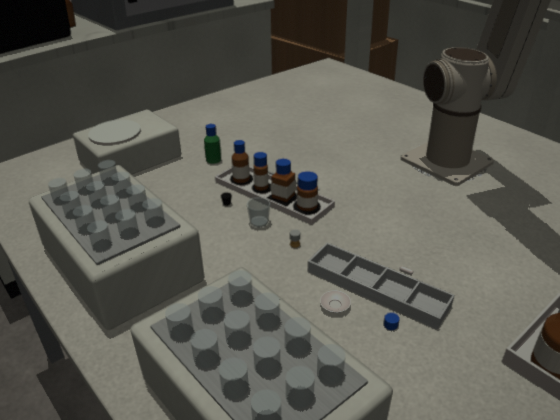

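```bash
cat >> h.py <<'E'
from scipy.optimize import minimize
def hullmask(c,P):
    m=np.zeros((420*4,560*4),np.uint8)
    h=cv2.convexHull(np.array([proj(c,p) for p in P],np.float32)*4+2)
    cv2.fillConvexPoly(m,np.round(h).astype(np.int32),255); return cv2.resize(m,(560,420),interpolation=cv2.INTER_AREA)/255.
def box(x,y,a,L,W,z1):
    ca,sa=np.cos(a),np.sin(a)
    return [(x+ca*u-sa*v,y+sa*u+ca*v,z) for u in(-L/2,L/2) for v in(-W/2,W/2) for z in(0,z1)]
def cyl(x,y,r,z0,z1): return [(x+r*np.cos(t),y+r*np.sin(t),z) for t in np.arange(0,6.28,.2) for z in(z0,z1)]
def fit(f,m,x0,step):
    x0=np.array(x0,float);S=np.vstack([x0]+[x0+np.eye(len(x0))[i]*step[i] for i in range(len(x0))])
    r=minimize(lambda p:np.abs(f(p)-m).sum(),x0,method='Nelder-Mead',options=dict(initial_simplex=S,xatol=1e-4,fatol=.1)); return r.x,r.fun/m.sum()
def blue(c):
    h=cv2.cvtColor(c['image'],cv2.COLOR_RGB2HSV); return ((h[...,0]>98)&(h[...,0]<125)&(h[...,1]>120)&(h[...,2]>50)).astype(np.uint8)
B=dict(wide=(.023,.056,.082),square=(.018,.070,.096),slim=(.0165,.066,.092),tall=(.014,.080,.106))
E
cat > m.py <<'E'
from h import *
for n,px in (('top',[(308,237),(343,228),(378,220),(412,212)]),('scene',None)):
    c=camera(n);b=blue(c)
    for q,W,L,z1 in (('tray',.096,.308,.018),('carrier',.074,.284,.030)):
        rs=[r for r in silhouettes(q,c) if r['bbox'][2]-r['bbox'][0]>90]
        m=rs[0]['region'].astype(np.uint8); hu=cv2.convexHull(cv2.findNonZero(m)); 
        m=cv2.fillConvexPoly(np.zeros((420,560),np.uint8),hu,1).astype(float)
        v,u=np.nonzero(m);p=onz(c,u.mean(),v.mean(),.01)
        print(n,q,*fit(lambda s:hullmask(c,box(s[0],s[1],s[2],W,L,z1)),m,[p[0],p[1],.15],[.01,.01,.05]))
    k,l,st,ce=cv2.connectedComponentsWithStats(b)
    cs=[(i,ce[i].round(1),st[i,4]) for i in range(1,k) if st[i,4]>25];print(cs)
    P=px or [(307,179),(283,166),(260,158),(239,147)]
    for (nm,(r,z0,z1)),p in zip(B.items(),P):
        i=min(cs,key=lambda s:np.hypot(*(s[1]-p)))[0]
        m=(l==i).astype(float);w=onz(c,*ce[i],.008+z1-.005)
        print(n,nm,*fit(lambda s:hullmask(c,cyl(s[0],s[1],r,.008+z0,.008+z1)),m,w[:2],[.005,.005]))
E
python3 m.py
```

```text
top tray [ 0.47418736 -0.18822191  0.19686612] 0.023869050921217275
top carrier [0.53856671 0.21254271 0.24680612] 0.029891413427706574
[(1, array([137. , 175.1]), np.int32(113)), (2, array([412.5, 211.3]), np.int32(160)), (3, array([484.4, 216.5]), np.int32(154)), (4, array([377.9, 219.6]), np.int32(211)), (5, array([343.6, 226.6]), np.int32(252)), (6, array([308.8, 235. ]), np.int32(417))]
top wide [ 0.45353366 -0.08686005] 0.06554756195043965
top square [ 0.46940461 -0.1554322 ] 0.1850140056022409
top slim [ 0.48388495 -0.22530078] 0.2722981135582195
top tall [ 0.49758914 -0.28938434] 0.3902450980392157
scene tray [ 0.47459575 -0.18880598  0.17788667] 0.05155855695752621
scene carrier [0.53938963 0.21157376 0.23595218] 0.04214138927427683
[(1, array([210.2, 126.2]), np.int32(37)), (2, array([238.9, 142.8]), np.int32(44)), (3, array([259.8, 155.3]), np.int32(67)), (4, array([282.9, 162.4]), np.int32(87)), (5, array([307.4, 176.6]), np.int32(160)), (6, array([391.5, 318.2]), np.int32(125))]
scene wide [ 0.42761237 -0.10973407] 1.1223529411764708
scene square [ 0.46303207 -0.16089968] 1.7227405904890691
scene slim [ 0.47921875 -0.2309842 ] 1.950834064969271
scene tall [ 0.49181309 -0.29546719] 2.447860962566845
```

Bottles from left to right in the top view: wide_jar (308,236), square (343,227), slim (378,220), tall (412,212). All four stand in the tray. The green look-alike at (472,220) stands outside the tray and is not meant. The carrier is the four-cell frame at (172,200). The fits from the two cameras agree within about 1 mm, and the crop above confirms the choice of bottles.

{"api": "drive_tool", "payload": {
  "increments": [
    [[16.7, -34.3, 0], [0, 0, -3.56], 1],
    [[16.7, -34.3, 0], [0, 0, -3.56], 1],
    [[16.7, -34.3, 0], [0, 0, -3.56], 1],
    [[16.7, -34.3, 0], [0, 0, -3.56], 1],
    [[16.7, -34.3, 0], [0, 0, -3.56], 1],
    [[16.7, -34.3, 0], [0, 0, -3.56], 1],
    [[16.7, -34.3, 0], [0, 0, -3.56], 1],
    [[16.7, -34.3, 0], [0, 0, -3.56], 1]
  ]
}}

```text
clock: 2.07
eef_pos: [0.3212, 0.1876, 0.2316]
tool_rot: [0.427, 0.904, 0.0, 0.0]
ft_force: [1.2, -0.6, -0.4]
grip_width: 0.0858
grasp_force: 0.0
```

{"api": "drive_tool", "payload": {
  "increments": [
    [[16.7, -34.3, 0], [0, 0, -3.56], 1],
    [[16.7, -34.3, 0], [0, 0, -3.56], 1],
    [[16.7, -34.3, 0], [0, 0, -3.56], 1],
    [[16.7, -34.3, 0], [0, 0, -3.56], 1],
    [[16.7, -34.3, 0], [0, 0, -3.56], 1],
    [[16.7, -34.3, 0], [0, 0, -3.56], 1],
    [[16.7, -34.3, 0], [0, 0, -3.56], 1],
    [[16.7, -34.3, 0], [0, 0, -3.56], 1]
  ]
}}

```text
clock: 2.73
eef_pos: [0.4549, -0.0872, 0.2315]
tool_rot: [0.637, 0.771, 0.0, 0.0]
ft_force: [0.9, -0.1, 0.2]
grip_width: 0.0849
grasp_force: 0.0
```

{"api": "drive_tool", "payload": {
  "increments": [
    [[0, 0, 0], [0, 0, 0], 1],
    [[0, 0, 0], [0, 0, 0], 1],
    [[0, 0, 0], [0, 0, 0], 1]
  ]
}}

```text
clock: 2.98
eef_pos: [0.4539, -0.0851, 0.231]
tool_rot: [0.636, 0.772, -0.0, -0.001]
ft_force: [1.1, 0.5, 0.9]
grip_width: 0.0852
grasp_force: 0.0
```

```bash
cat > w.py <<'E'
from h import *
import sys
c=camera('wrist');save(c,sys.argv[1]);s=get_obs();q=s['tool_rot']
from scipy.spatial.transform import Rotation as R
print(s['clock'],s['eef_pos'].round(4),R.from_quat(q).as_matrix().round(3).tolist())
k,l,st,ce=cv2.connectedComponentsWithStats(blue(c))
for i in range(1,k):
    if st[i,4]<100: continue
    print(st[i].tolist(),[ (n,onz(c,*ce[i],float(sys.argv[2])+v[2])[:2].round(4).tolist()) for n,v in B.items()])
E
python3 w.py w1 .008
```

```text
3.0333 [ 0.4538 -0.0845  0.2312] [[-0.193, 0.981, -0.001], [0.981, 0.193, 0.0], [0.001, -0.001, -1.0]]
[249, 173, 57, 60, 2665] [('wide', [0.454, -0.0869]), ('square', [0.4534, -0.0835]), ('slim', [0.4536, -0.0845]), ('tall', [0.453, -0.0811])]
[258, 267, 44, 47, 1528] [('wide', [0.4706, -0.1614]), ('square', [0.4692, -0.1544]), ('slim', [0.4696, -0.1564]), ('tall', [0.4682, -0.1494])]
[262, 346, 38, 36, 1024] [('wide', [0.4851, -0.231]), ('square', [0.483, -0.2205]), ('slim', [0.4836, -0.2235]), ('tall', [0.4815, -0.2131])]
```

View pics/w1.png

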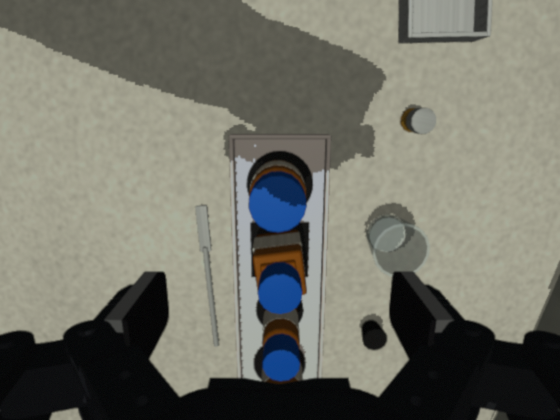

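The wrist view shows the tray caps: wide (277,203), square (280,290), slim (281,364). They agree with the top-camera fit within about 2 mm, so I am descending on the wide jar.

{"api": "drive_tool", "payload": {
  "increments": [
    [[0, -1, -35], [0, 0, 0], 1],
    [[0, 0, -35], [0, 0, 0], 1],
    [[0, 0, -35], [0, 0, 0], 1],
    [[0, 0, -30], [0, 0, 0], 1],
    [[0, 0, -20], [0, 0, 0], 1],
    [[0, 0, -10], [0, 0, 0], 1],
    [[0, 0, -5], [0, 0, 0], 1],
    [[0, 0, 0], [0, 0, 0], 1]
  ]
}}

```text
clock: 3.7
eef_pos: [0.4534, -0.0847, 0.0606]
tool_rot: [0.635, 0.773, -0.0, -0.001]
ft_force: [-0.4, 0.0, 0.5]
grip_width: 0.0853
grasp_force: 0.0
```

{"api": "drive_tool", "payload": {
  "increments": [
    [[0, 0, 0], [0, 0, 0], 1],
    [[0, 0, 0], [0, 0, 0], 0],
    [[0, 0, 0], [0, 0, 0], 0],
    [[0, 0, 0], [0, 0, 0], 0],
    [[0, 0, 0], [0, 0, 0], 0],
    [[0, 0, 0], [0, 0, 0], 0],
    [[0, 0, 0], [0, 0, 0], 0],
    [[0, 0, 0], [0, 0, 0], 0]
  ]
}}

```text
clock: 4.37
eef_pos: [0.4549, -0.0864, 0.0624]
tool_rot: [0.636, 0.772, 0.0, 0.001]
ft_force: [-1.9, -0.4, 5.4]
grip_width: 0.0448
grasp_force: 60.3
```

{"api": "drive_tool", "payload": {
  "increments": [
    [[0, 0, 0], [0, 0, 0], 0],
    [[0, 0, 0], [0, 0, 0], 0],
    [[0, 0, 0], [0, 0, 0], 0],
    [[0, 0, 0], [0, 0, 0], 0]
  ]
}}

```text
clock: 4.7
eef_pos: [0.4549, -0.0864, 0.0624]
tool_rot: [0.636, 0.772, 0.0, 0.001]
ft_force: [-2.1, 0.1, 5.6]
grip_width: 0.0445
grasp_force: 60.3
```

{"api": "drive_tool", "payload": {
  "increments": [
    [[0, 0, 5], [0, 0, 0], 0],
    [[0, 0, 15], [0, 0, 0], 0],
    [[0, 0, 25], [0, 0, 0], 0],
    [[0, 0, 30], [0, 0, 0], 0],
    [[0, 0, 25], [0, 0, 0], 0],
    [[0, 0, 15], [0, 0, 0], 0],
    [[0, 0, 5], [0, 0, 0], 0],
    [[0, 0, 0], [0, 0, 0], 0]
  ]
}}

```text
clock: 5.37
eef_pos: [0.4553, -0.0864, 0.1827]
tool_rot: [0.636, 0.772, 0.001, 0.001]
ft_force: [0.1, -0.1, -2.6]
grip_width: 0.0445
grasp_force: 61.6
```

{"api": "drive_tool", "payload": {
  "increments": [
    [[5, 9, 0], [0, 0, 0.4], 0],
    [[14, 25, 0], [0, 0, 0.4], 0],
    [[18, 33, 0], [0, 0, 0.4], 0],
    [[20, 35, 0], [0, 0, 0.4], 0],
    [[20, 35, 0], [0, 0, 0.4], 0],
    [[18, 33, 0], [0, 0, 0.4], 0],
    [[10, 18, 0], [0, 0, 0.4], 0],
    [[5, 8, 0], [0, 0, 0], 0]
  ]
}}

```text
clock: 6.03
eef_pos: [0.5645, 0.1137, 0.1784]
tool_rot: [0.615, 0.789, -0.001, -0.002]
ft_force: [-0.0, -0.6, -2.0]
grip_width: 0.0448
grasp_force: 61.7
```

{"api": "drive_tool", "payload": {
  "increments": [
    [[0, 0, 0], [0, 0, 0], 0],
    [[0, 0, 0], [0, 0, 0], 0],
    [[0, 0, 0], [0, 0, 0], 0],
    [[0, 0, 0], [0, 0, 0], 0]
  ]
}}

```text
clock: 6.37
eef_pos: [0.5636, 0.1084, 0.181]
tool_rot: [0.617, 0.787, -0.001, -0.0]
ft_force: [-0.1, 1.1, -2.3]
grip_width: 0.0445
grasp_force: 61.7
```

```bash
python3 w.py w2 .11; python3 - <<'E'
from h import *
c=camera('top')
r=silhouettes('carrier',c)[0];print(r['bbox'])
save(c,'t2');s=camera('scene');save(s,'s2')
a=cv2.imread('pics/t2.png')[130:270,90:330];b=cv2.imread('pics/s2.png')[130:340,240:480]
cv2.imwrite('pics/t2c.png',cv2.resize(np.vstack([a,b]),None,fx=1.7,fy=1.7))
E
```

```text
6.4167 [0.5638 0.1084 0.1813] [[-0.237, 0.971, -0.001], [0.971, 0.237, -0.0], [-0.0, -0.001, -1.0]]
[215, 235, 129, 136, 13738] [('wide', [0.5659, 0.1034]), ('square', [0.5641, 0.1109]), ('slim', [0.5646, 0.1088]), ('tall', [0.5628, 0.1163])]
[181.5, 168.7, 237.1, 216.3]
```

View pics/t2c.png

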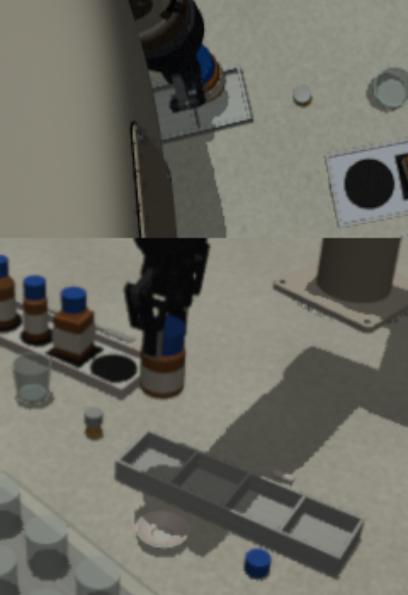

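View pics/w2.png

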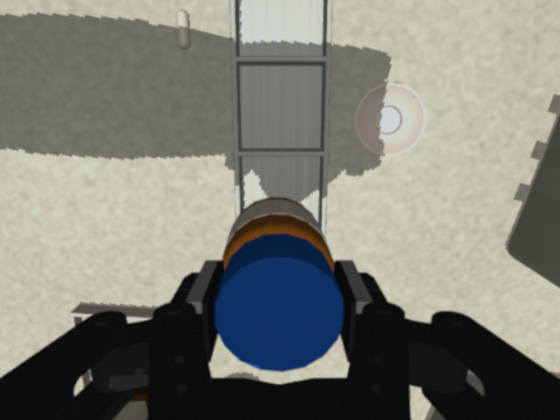

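The jar hangs upright, and the wrist view shows carrier dividers at rows about 58 and 152, walls at columns about 237 and 327. I will check these against the carrier pose.

```bash
python3 - <<'E'
from h import *
c=camera('wrist')
a=.242;C=np.array([.539,.212])
for p in [(281,58),(281,152),(237,110),(327,110),(234,150),(327,150)]:
    d=onz(c,*p,.030)[:2]; e=d-C; print(p,d.round(4),'local',round(np.cos(a)*e[0]+np.sin(a)*e[1],4),round(-np.sin(a)*e[0]+np.cos(a)*e[1],4))
E
```

```text
(281, 58) [0.542  0.2121] local 0.0029 -0.0006
(281, 152) [0.5585 0.1448] local 0.0028 -0.0699
(237, 110) [0.5184 0.1679] local -0.0306 -0.0379
(327, 110) [0.5849 0.1841] local 0.0379 -0.0381
(234, 150) [0.5226 0.1377] local -0.0338 -0.0682
(327, 150) [0.593  0.1549] local 0.0387 -0.0684
```

{"api": "drive_tool", "payload": {
  "increments": [
    [[2, 2, -15], [0, 0, 0], 0],
    [[0, 0, -28], [0, 0, 0], 0],
    [[0, 0, -28], [0, 0, 0], 0],
    [[0, 0, -22], [0, 0, 0], 0],
    [[0, 0, -12], [0, 0, 0], 0],
    [[0, 0, -6], [0, 0, 0], 0],
    [[0, 0, -2], [0, 0, 0], 0],
    [[0, 0, 0], [0, 0, 0], 0]
  ]
}}

```text
clock: 7.28
eef_pos: [0.5667, 0.1117, 0.0685]
tool_rot: [0.617, 0.787, 0.0, 0.0]
ft_force: [-0.2, -0.1, -2.2]
grip_width: 0.0446
grasp_force: 61.8
```

{"api": "drive_tool", "payload": {
  "increments": [
    [[0, 0, -2], [0, 0, 0], 0],
    [[0, 0, -2], [0, 0, 0], 0],
    [[0, 0, -1], [0, 0, 0], 0],
    [[0, 0, -1], [0, 0, 0], 0],
    [[0, 0, 0], [0, 0, 0], 0],
    [[0, 0, 0], [0, 0, 0], 0]
  ]
}}

```text
clock: 7.78
eef_pos: [0.5665, 0.1118, 0.0625]
tool_rot: [0.617, 0.787, 0.0, 0.0]
ft_force: [0.1, -0.9, -2.4]
grip_width: 0.0444
grasp_force: 61.8
```

{"api": "drive_tool", "payload": {
  "increments": [
    [[0, 0, -1], [0, 0, 0], 0],
    [[0, 0, -1], [0, 0, 0], 0],
    [[0, 0, -1], [0, 0, 0], 0],
    [[0, 0, 0], [0, 0, 0], 0],
    [[0, 0, 0], [0, 0, 0], 0]
  ]
}}

```text
clock: 8.2
eef_pos: [0.5665, 0.1118, 0.0596]
tool_rot: [0.617, 0.787, 0.0, 0.0]
ft_force: [-0.9, -1.7, 1.5]
grip_width: 0.045
grasp_force: 62.0
```

{"api": "drive_tool", "payload": {
  "increments": [
    [[0, 0, 0], [0, 0, 0], 0.5],
    [[0, 0, 0], [0, 0, 0], 1],
    [[0, 0, 0], [0, 0, 0], 1],
    [[0, 0, 0], [0, 0, 0], 1],
    [[0, 0, 0], [0, 0, 0], 1],
    [[0, 0, 0], [0, 0, 0], 1],
    [[0, 0, 0], [0, 0, 0], 1],
    [[0, 0, 5], [0, 0, 0], 1]
  ]
}}

```text
clock: 8.87
eef_pos: [0.5656, 0.1116, 0.0635]
tool_rot: [0.617, 0.787, -0.001, -0.001]
ft_force: [0.6, 0.6, 0.5]
grip_width: 0.0856
grasp_force: 0.0
```

{"api": "drive_tool", "payload": {
  "increments": [
    [[0, 0, 20], [0, 0, 0], 1],
    [[0, 0, 40], [0, 0, 0], 1],
    [[0, 0, 40], [0, 0, 0], 1],
    [[0, 0, 35], [0, 0, 0], 1],
    [[0, 0, 0], [0, 0, 0], 1],
    [[0, 0, 0], [0, 0, 0], 1]
  ]
}}

```text
clock: 9.37
eef_pos: [0.5684, 0.1122, 0.2029]
tool_rot: [0.617, 0.787, 0.003, 0.002]
ft_force: [-0.2, 0.1, -0.2]
grip_width: 0.0854
grasp_force: 0.0
```

{"api": "drive_tool", "payload": {
  "increments": [
    [[-12.2, -33.4, 0], [0, 0, -0.35], 1],
    [[-12.2, -33.4, 0], [0, 0, -0.35], 1],
    [[-12.2, -33.4, 0], [0, 0, -0.35], 1],
    [[-12.2, -33.4, 0], [0, 0, -0.35], 1],
    [[-12.2, -33.4, 0], [0, 0, -0.35], 1],
    [[-12.2, -33.4, 0], [0, 0, -0.35], 1],
    [[-12.2, -33.4, 0], [0, 0, -0.35], 1],
    [[-12.2, -33.2, 0], [0, 0, -0.35], 1]
  ]
}}

```text
clock: 10.03
eef_pos: [0.4668, -0.1562, 0.1977]
tool_rot: [0.636, 0.772, -0.001, -0.001]
ft_force: [0.1, -0.1, 0.4]
grip_width: 0.0855
grasp_force: 0.0
```

{"api": "drive_tool", "payload": {
  "increments": [
    [[0, 0, 0], [0, 0, 0], 1],
    [[0, 0, 0], [0, 0, 0], 1],
    [[0, 0, 0], [0, 0, 0], 1],
    [[0, 0, 0], [0, 0, 0], 1],
    [[0, 0, 0], [0, 0, 0], 1]
  ]
}}

```text
clock: 10.45
eef_pos: [0.469, -0.1539, 0.1988]
tool_rot: [0.635, 0.773, -0.0, -0.0]
ft_force: [-0.8, 0.2, -0.1]
grip_width: 0.0852
grasp_force: 0.0
```

```bash
python3 w.py w3 .008; python3 - <<'E'
from h import *
c=camera('top');k,l,st,ce=cv2.connectedComponentsWithStats(blue(c));i=[i for i in range(1,k) if st[i,4]>50]
for j in i:
  w=onz(c,*ce[j],.087-.003)[:2];print(st[j],w)
  if w[1]>.05:
    print('fit',fit(lambda s:hullmask(c,cyl(s[0],s[1],.023,.061,.087)),(l==j)*1.,w,[.005,.005]))
save(c,'t3');a=cv2.imread('pics/t3.png')[150:270,90:330];cv2.imwrite('pics/t3c.png',cv2.resize(a,None,fx=2.5,fy=2.5))
E
```

```text
10.5 [ 0.4691 -0.154   0.199 ] [[-0.194, 0.981, -0.001], [0.981, 0.194, 0.0], [0.0, -0.0, -1.0]]
[250, 189, 54, 58, 2352] [('wide', [0.4698, -0.1583]), ('square', [0.4691, -0.1544]), ('slim', [0.4693, -0.1555]), ('tall', [0.4686, -0.1516])]
[256, 279, 46, 53, 1877] [('wide', [0.4842, -0.2257]), ('square', [0.4827, -0.218]), ('slim', [0.4831, -0.2202]), ('tall', [0.4816, -0.2125])]
[268, 366, 28, 17, 348] [('wide', [0.4982, -0.2857]), ('square', [0.4959, -0.2747]), ('slim', [0.4966, -0.2778]), ('tall', [0.4943, -0.2668])]
[131 170  14  12 119] [0.57797503 0.26624502]
fit (array([0.58548512, 0.26006237]), np.float64(3.161838853188334))
[202 172  23  21 386] [0.56321766 0.11006209]
fit (array([0.56451388, 0.11061972]), np.float64(0.18983033627958953))
[335 219  12  17 131] [ 0.46736136 -0.15077938]
```

View pics/t3c.png

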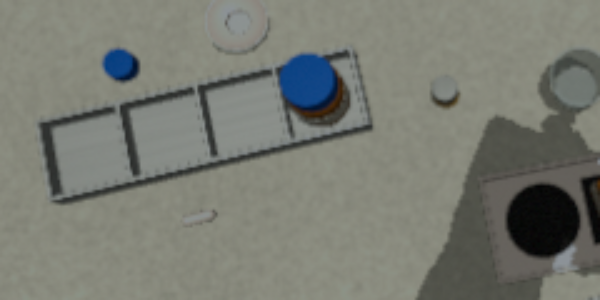

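The jar stands in the right-most compartment, with its cap at (308,83) in the crop. Now the square bottle.

{"api": "drive_tool", "payload": {
  "increments": [
    [[0, 0, -30], [0, 0, 0], 1],
    [[0, 0, -35], [0, 0, 0], 1],
    [[0, 0, -30], [0, 0, 0], 1],
    [[0, 0, -18], [0, 0, 0], 1],
    [[0, 0, -7], [0, 0, 0], 1],
    [[0, 0, -4], [0, 0, 0], 1],
    [[0, 0, 0], [0, 0, 0], 1],
    [[0, 0, 0], [0, 0, 0], 1]
  ]
}}

```text
clock: 11.22
eef_pos: [0.47, -0.1553, 0.0765]
tool_rot: [0.636, 0.772, 0.0, 0.001]
ft_force: [0.3, 0.3, -0.6]
grip_width: 0.0858
grasp_force: 0.0
```

{"api": "drive_tool", "payload": {
  "increments": [
    [[0, 0, 0], [0, 0, 0], 0],
    [[0, 0, 0], [0, 0, 0], 0],
    [[0, 0, 0], [0, 0, 0], 0],
    [[0, 0, 0], [0, 0, 0], 0],
    [[0, 0, 0], [0, 0, 0], 0],
    [[0, 0, 0], [0, 0, 0], 0],
    [[0, 0, 0], [0, 0, 0], 0],
    [[0, 0, 0], [0, 0, 0], 0]
  ]
}}

```text
clock: 11.88
eef_pos: [0.4691, -0.1554, 0.0762]
tool_rot: [0.636, 0.772, 0.0, 0.001]
ft_force: [-1.7, -0.4, 6.8]
grip_width: 0.0343
grasp_force: 59.5
```

{"api": "drive_tool", "payload": {
  "increments": [
    [[0, 0, 0], [0, 0, 0], 0],
    [[0, 0, 0], [0, 0, 0], 0],
    [[0, 0, 0], [0, 0, 0], 0],
    [[0, 0, 0], [0, 0, 0], 0]
  ]
}}

```text
clock: 12.22
eef_pos: [0.4691, -0.1554, 0.0762]
tool_rot: [0.636, 0.772, 0.0, 0.001]
ft_force: [-1.5, 0.3, 5.3]
grip_width: 0.0342
grasp_force: 59.5
```

{"api": "drive_tool", "payload": {
  "increments": [
    [[0, 0, 5], [0, 0, 0], 0],
    [[0, 0, 15], [0, 0, 0], 0],
    [[0, 0, 25], [0, 0, 0], 0],
    [[0, 0, 30], [0, 0, 0], 0],
    [[0, 0, 25], [0, 0, 0], 0],
    [[0, 0, 10], [0, 0, 0], 0],
    [[0, 0, 5], [0, 0, 0], 0],
    [[0, 0, 0], [0, 0, 0], 0]
  ]
}}

```text
clock: 12.88
eef_pos: [0.469, -0.1552, 0.1905]
tool_rot: [0.636, 0.772, 0.0, 0.0]
ft_force: [-0.7, 1.0, -2.9]
grip_width: 0.0344
grasp_force: 60.3
```

{"api": "drive_tool", "payload": {
  "increments": [
    [[2, 9, 0], [0, 0, 0.2], 0],
    [[5, 22, 0], [0, 0, 0.2], 0],
    [[8, 33, 0], [0, 0, 0.3], 0],
    [[9, 36, 0], [0, 0, 0.3], 0],
    [[9, 36, 0], [0, 0, 0.3], 0],
    [[9, 36, 0], [0, 0, 0.3], 0],
    [[8, 36, 0], [0, 0, 0.3], 0],
    [[8, 36, 0], [0, 0, 0.3], 0]
  ]
}}

```text
clock: 13.55
eef_pos: [0.5254, 0.0911, 0.1879]
tool_rot: [0.621, 0.784, -0.002, -0.002]
ft_force: [1.5, -0.5, -2.7]
grip_width: 0.0345
grasp_force: 60.1
```

{"api": "drive_tool", "payload": {
  "increments": [
    [[8, 36, 0], [0, 0, 0.3], 0],
    [[7, 28, 0], [0, 0, 0.3], 0],
    [[4, 18, 0], [0, 0, 0], 0],
    [[2.5, 8, 0], [0, 0, 0], 0],
    [[0, 0, 0], [0, 0, 0], 0],
    [[0, 0, 0], [0, 0, 0], 0],
    [[0, 0, 0], [0, 0, 0], 0],
    [[0, 0, 0], [0, 0, 0], 0]
  ]
}}

```text
clock: 14.22
eef_pos: [0.548, 0.1773, 0.1901]
tool_rot: [0.617, 0.787, -0.0, -0.0]
ft_force: [-1.1, -0.3, -2.2]
grip_width: 0.0345
grasp_force: 60.2
```

Descend from 190 to about 79, then slowly to 73.

{"api": "drive_tool", "payload": {
  "increments": [
    [[1, 1, -15], [0, 0, 0], 0],
    [[0, 0, -28], [0, 0, 0], 0],
    [[0, 0, -28], [0, 0, 0], 0],
    [[0, 0, -22], [0, 0, 0], 0],
    [[0, 0, -10], [0, 0, 0], 0],
    [[0, 0, -5], [0, 0, 0], 0],
    [[0, 0, -2], [0, 0, 0], 0],
    [[0, 0, 0], [0, 0, 0], 0]
  ]
}}

```text
clock: 14.88
eef_pos: [0.5501, 0.1796, 0.0812]
tool_rot: [0.617, 0.787, 0.001, 0.0]
ft_force: [-0.2, -0.3, -1.9]
grip_width: 0.0342
grasp_force: 60.3
```

{"api": "drive_tool", "payload": {
  "increments": [
    [[0, 0, -1], [0, 0, 0], 0],
    [[0, 0, -1], [0, 0, 0], 0],
    [[0, 0, -1], [0, 0, 0], 0],
    [[0, 0, -1], [0, 0, 0], 0],
    [[0, 0, -1], [0, 0, 0], 0],
    [[0, 0, 0], [0, 0, 0], 0],
    [[0, 0, 0], [0, 0, 0], 0]
  ]
}}

```text
clock: 15.47
eef_pos: [0.5492, 0.1798, 0.0752]
tool_rot: [0.617, 0.787, -0.0, -0.0]
ft_force: [-0.8, -0.0, -1.8]
grip_width: 0.0343
grasp_force: 60.3
```

{"api": "drive_tool", "payload": {
  "increments": [
    [[0, 0, -1], [0, 0, 0], 0],
    [[0, 0, -1], [0, 0, 0], 0],
    [[0, 0, 0], [0, 0, 0], 0],
    [[0, 0, 0], [0, 0, 0], 0],
    [[0, 0, 0], [0, 0, 0], 0]
  ]
}}

```text
clock: 15.88
eef_pos: [0.5494, 0.1799, 0.0733]
tool_rot: [0.617, 0.787, 0.0, 0.0]
ft_force: [0.2, 0.1, -2.1]
grip_width: 0.0345
grasp_force: 60.5
```

{"api": "drive_tool", "payload": {
  "increments": [
    [[0, 0, -0.7], [0, 0, 0], 0],
    [[0, 0, -0.3], [0, 0, 0], 0],
    [[0, 0, 0], [0, 0, 0], 0],
    [[0, 0, 0], [0, 0, 0], 0],
    [[0, 0, 0], [0, 0, 0], 0]
  ]
}}

```text
clock: 16.3
eef_pos: [0.5494, 0.1799, 0.0732]
tool_rot: [0.617, 0.787, 0.0, 0.0]
ft_force: [-2.1, -0.7, 5.1]
grip_width: 0.0348
grasp_force: 61.0
```

{"api": "drive_tool", "payload": {
  "increments": [
    [[0, 0, 0], [0, 0, 0], 0.5],
    [[0, 0, 0], [0, 0, 0], 1],
    [[0, 0, 0], [0, 0, 0], 1],
    [[0, 0, 0], [0, 0, 0], 1],
    [[0, 0, 0], [0, 0, 0], 1],
    [[0, 0, 0], [0, 0, 0], 1],
    [[0, 0, 0], [0, 0, 0], 1],
    [[0, 0, 5], [0, 0, 0], 1]
  ]
}}

```text
clock: 16.97
eef_pos: [0.5485, 0.1796, 0.0764]
tool_rot: [0.617, 0.787, -0.001, -0.001]
ft_force: [-0.7, 0.2, -0.4]
grip_width: 0.0857
grasp_force: 0.0
```

{"api": "drive_tool", "payload": {
  "increments": [
    [[0, 0, 20], [0, 0, 0], 1],
    [[0, 0, 40], [0, 0, 0], 1],
    [[0, 0, 40], [0, 0, 0], 1],
    [[0, 0, 25], [0, 0, 0], 1],
    [[-5.5, -34, 0], [0, 0, -0.25], 1],
    [[-5.5, -34, 0], [0, 0, -0.25], 1],
    [[-5.5, -34, 0], [0, 0, -0.25], 1],
    [[-5.5, -34, 0], [0, 0, -0.25], 1]
  ]
}}

```text
clock: 17.63
eef_pos: [0.527, 0.0428, 0.2031]
tool_rot: [0.623, 0.782, 0.0, 0.0]
ft_force: [0.3, -0.8, 0.5]
grip_width: 0.0853
grasp_force: 0.0
```

{"api": "drive_tool", "payload": {
  "increments": [
    [[-5.5, -34, 0], [0, 0, -0.25], 1],
    [[-5.5, -34, 0], [0, 0, -0.25], 1],
    [[-5.5, -34, 0], [0, 0, -0.25], 1],
    [[-5.5, -34, 0], [0, 0, -0.25], 1],
    [[-5.5, -34, 0], [0, 0, -0.25], 1],
    [[-5.5, -34, 0], [0, 0, -0.25], 1],
    [[-5.5, -34, 0], [0, 0, -0.3], 1],
    [[-6, -30, 0], [0, 0, 0], 1]
  ]
}}

```text
clock: 18.3
eef_pos: [0.4824, -0.2263, 0.2029]
tool_rot: [0.636, 0.772, 0.0, 0.001]
ft_force: [0.7, 0.4, -0.1]
grip_width: 0.0856
grasp_force: 0.0
```

{"api": "drive_tool", "payload": {
  "increments": [
    [[0, 0, 0], [0, 0, 0], 1],
    [[0, 0, 0], [0, 0, 0], 1],
    [[0, 0, 0], [0, 0, 0], 1],
    [[0, 0, 0], [0, 0, 0], 1],
    [[0, 0, 0], [0, 0, 0], 1]
  ]
}}

```text
clock: 18.72
eef_pos: [0.4831, -0.2229, 0.2025]
tool_rot: [0.635, 0.773, 0.0, -0.0]
ft_force: [-0.8, 0.6, 0.1]
grip_width: 0.0855
grasp_force: 0.0
```

```bash
python3 w.py w4 .008; python3 - <<'E'
from h import *
c=camera('top');k,l,st,ce=cv2.connectedComponentsWithStats(blue(c))
for j in range(1,k):
  if st[j,4]>50: print(st[j],onz(c,*ce[j],.1)[:2])
save(c,'t4');a=cv2.imread('pics/t4.png')[150:270,90:330];cv2.imwrite('pics/t4c.png',cv2.resize(a,None,fx=2.5,fy=2.5))
E
```

```text
18.7667 [ 0.4832 -0.2229  0.2024] [[-0.194, 0.981, 0.0], [0.981, 0.194, 0.0], [0.0, 0.0, -1.0]]
[255, 189, 46, 52, 1850] [('wide', [0.4843, -0.2263]), ('square', [0.4836, -0.2225]), ('slim', [0.4838, -0.2236]), ('tall', [0.483, -0.2198])]
[261, 284, 38, 48, 1365] [('wide', [0.5005, -0.299]), ('square', [0.4989, -0.2912]), ('slim', [0.4994, -0.2934]), ('tall', [0.4978, -0.2856])]
[131 170  14  12 129] [0.57337309 0.25915106]
[202 172  23  22 403] [0.55878946 0.10636132]
[168 180  20  18 274] [0.54652744 0.17711076]
[370 212  17  16 212] [ 0.48200246 -0.22343758]
```

View pics/t4c.png

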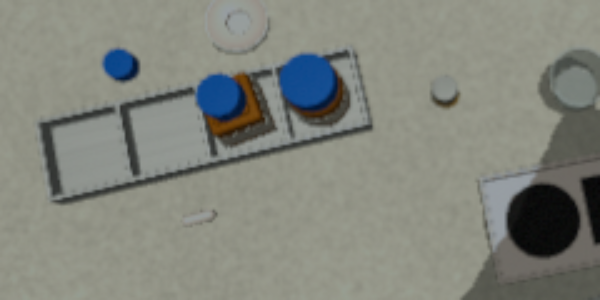

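The square bottle stands in the second compartment from the right. Now the slim vial.

{"api": "drive_tool", "payload": {
  "increments": [
    [[0, -0.5, -35], [0, 0, 0], 1],
    [[0, 0, -38], [0, 0, 0], 1],
    [[0, 0, -30], [0, 0, 0], 1],
    [[0, 0, -17], [0, 0, 0], 1],
    [[0, 0, -7], [0, 0, 0], 1],
    [[0, 0, -4], [0, 0, 0], 1],
    [[0, 0, 0], [0, 0, 0], 1],
    [[0, 0, 0], [0, 0, 0], 1]
  ]
}}

```text
clock: 19.48
eef_pos: [0.484, -0.2249, 0.0726]
tool_rot: [0.636, 0.772, 0.0, 0.001]
ft_force: [0.7, -0.1, 0.6]
grip_width: 0.0857
grasp_force: 0.0
```

{"api": "drive_tool", "payload": {
  "increments": [
    [[0, 0, 0], [0, 0, 0], 0],
    [[0, 0, 0], [0, 0, 0], 0],
    [[0, 0, 0], [0, 0, 0], 0],
    [[0, 0, 0], [0, 0, 0], 0],
    [[0, 0, 0], [0, 0, 0], 0],
    [[0, 0, 0], [0, 0, 0], 0],
    [[0, 0, 0], [0, 0, 0], 0],
    [[0, 0, 0], [0, 0, 0], 0]
  ]
}}

```text
clock: 20.15
eef_pos: [0.4833, -0.2251, 0.0721]
tool_rot: [0.636, 0.772, 0.0, 0.001]
ft_force: [-0.3, 0.1, 5.2]
grip_width: 0.0314
grasp_force: 59.5
```

{"api": "drive_tool", "payload": {
  "increments": [
    [[0, 0, 0], [0, 0, 0], 0],
    [[0, 0, 0], [0, 0, 0], 0],
    [[0, 0, 0], [0, 0, 0], 0],
    [[0, 0, 0], [0, 0, 0], 0]
  ]
}}

```text
clock: 20.48
eef_pos: [0.4833, -0.2251, 0.0721]
tool_rot: [0.636, 0.772, 0.0, 0.001]
ft_force: [-0.6, -0.7, 6.8]
grip_width: 0.0315
grasp_force: 59.5
```

{"api": "drive_tool", "payload": {
  "increments": [
    [[0, 0, 5], [0, 0, 0], 0],
    [[0, 0, 15], [0, 0, 0], 0],
    [[0, 0, 25], [0, 0, 0], 0],
    [[0, 0, 30], [0, 0, 0], 0],
    [[0, 0, 25], [0, 0, 0], 0],
    [[0, 0, 15], [0, 0, 0], 0],
    [[0, 0, 5], [0, 0, 0], 0],
    [[0, 0, 0], [0, 0, 0], 0]
  ]
}}

```text
clock: 21.15
eef_pos: [0.4835, -0.2249, 0.1924]
tool_rot: [0.636, 0.772, 0.0, 0.001]
ft_force: [0.2, -1.4, -1.2]
grip_width: 0.0315
grasp_force: 59.5
```

{"api": "drive_tool", "payload": {
  "increments": [
    [[0.9, 9, 0], [0, 0, 0], 0],
    [[2.3, 22, 0], [0, 0, 0.2], 0],
    [[3.4, 33, 0], [0, 0, 0.2], 0],
    [[3.7, 36, 0], [0, 0, 0.2], 0],
    [[3.7, 36, 0], [0, 0, 0.2], 0],
    [[3.7, 36, 0], [0, 0, 0.2], 0],
    [[3.7, 36, 0], [0, 0, 0.2], 0],
    [[3.7, 36, 0], [0, 0, 0.2], 0]
  ]
}}

```text
clock: 21.82
eef_pos: [0.5061, 0.0216, 0.1891]
tool_rot: [0.626, 0.78, -0.001, -0.002]
ft_force: [-0.3, -0.1, -1.0]
grip_width: 0.0312
grasp_force: 59.5
```

{"api": "drive_tool", "payload": {
  "increments": [
    [[3.7, 36, 0], [0, 0, 0.2], 0],
    [[3.7, 36, 0], [0, 0, 0.2], 0],
    [[3.7, 36, 0], [0, 0, 0.3], 0],
    [[3.7, 36, 0], [0, 0, 0.3], 0],
    [[3.7, 36, 0], [0, 0, 0.3], 0],
    [[2.9, 28, 0], [0, 0, 0.1], 0],
    [[1.3, 13, 0], [0, 0, 0], 0],
    [[0.9, 6.5, 0], [0, 0, 0], 0]
  ]
}}

```text
clock: 22.48
eef_pos: [0.5299, 0.249, 0.1889]
tool_rot: [0.615, 0.788, -0.002, -0.001]
ft_force: [0.0, -0.7, -1.7]
grip_width: 0.0317
grasp_force: 59.5
```

{"api": "drive_tool", "payload": {
  "increments": [
    [[0, 0, 0], [0, 0, 0], 0],
    [[0, 0, 0], [0, 0, 0], 0],
    [[0, 0, 0], [0, 0, 0], 0],
    [[0, 0, 0], [0, 0, 0], 0],
    [[0, 0, 0], [0, 0, 0], 0]
  ]
}}

```text
clock: 22.9
eef_pos: [0.5317, 0.2455, 0.1916]
tool_rot: [0.618, 0.787, 0.0, 0.0]
ft_force: [0.9, 0.4, -1.1]
grip_width: 0.0313
grasp_force: 59.5
```

Down 116 to 75, then slowly.

{"api": "drive_tool", "payload": {
  "increments": [
    [[0, 0.5, -15], [0, 0, 0], 0],
    [[0, 0, -30], [0, 0, 0], 0],
    [[0, 0, -30], [0, 0, 0], 0],
    [[0, 0, -22], [0, 0, 0], 0],
    [[0, 0, -12], [0, 0, 0], 0],
    [[0, 0, -5], [0, 0, 0], 0],
    [[0, 0, -2], [0, 0, 0], 0],
    [[0, 0, 0], [0, 0, 0], 0]
  ]
}}

```text
clock: 23.57
eef_pos: [0.532, 0.247, 0.0757]
tool_rot: [0.617, 0.787, 0.0, 0.0]
ft_force: [-1.3, 0.5, -0.8]
grip_width: 0.0316
grasp_force: 59.6
```

{"api": "drive_tool", "payload": {
  "increments": [
    [[0, 0, -1], [0, 0, 0], 0],
    [[0, 0, -1], [0, 0, 0], 0],
    [[0, 0, -1], [0, 0, 0], 0],
    [[0, 0, -1], [0, 0, 0], 0],
    [[0, 0, -1], [0, 0, 0], 0],
    [[0, 0, 0], [0, 0, 0], 0],
    [[0, 0, 0], [0, 0, 0], 0]
  ]
}}

```text
clock: 24.15
eef_pos: [0.5315, 0.2473, 0.0703]
tool_rot: [0.617, 0.787, -0.0, -0.0]
ft_force: [0.6, 0.1, -0.9]
grip_width: 0.0312
grasp_force: 59.6
```

{"api": "drive_tool", "payload": {
  "increments": [
    [[0, 0, -0.7], [0, 0, 0], 0],
    [[0, 0, -0.7], [0, 0, 0], 0],
    [[0, 0, -0.4], [0, 0, 0], 0],
    [[0, 0, 0], [0, 0, 0], 0],
    [[0, 0, 0], [0, 0, 0], 0],
    [[0, 0, 0], [0, 0, 0], 0]
  ]
}}

```text
clock: 24.65
eef_pos: [0.5316, 0.2474, 0.0692]
tool_rot: [0.617, 0.787, 0.0, 0.0]
ft_force: [-1.3, -0.7, 5.3]
grip_width: 0.0317
grasp_force: 60.0
```

{"api": "drive_tool", "payload": {
  "increments": [
    [[0, 0, 0], [0, 0, 0], 0.5],
    [[0, 0, 0], [0, 0, 0], 1],
    [[0, 0, 0], [0, 0, 0], 1],
    [[0, 0, 0], [0, 0, 0], 1],
    [[0, 0, 0], [0, 0, 0], 1],
    [[0, 0, 0], [0, 0, 0], 1],
    [[0, 0, 0], [0, 0, 0], 1],
    [[0, 0, 5], [0, 0, 0], 1]
  ]
}}

```text
clock: 25.32
eef_pos: [0.5307, 0.247, 0.0726]
tool_rot: [0.617, 0.787, -0.001, -0.0]
ft_force: [-0.6, -1.0, -0.1]
grip_width: 0.0855
grasp_force: 0.0
```

{"api": "drive_tool", "payload": {
  "increments": [
    [[0, 0, 20], [0, 0, 0], 1],
    [[0, 0, 40], [0, 0, 0], 1],
    [[0, 0, 40], [0, 0, 0], 1],
    [[0, 0, 40], [0, 0, 0], 1],
    [[-2.5, -38.4, 0], [0, 0, -0.2], 1],
    [[-2.5, -38.4, 0], [0, 0, -0.2], 1],
    [[-2.5, -38.4, 0], [0, 0, -0.2], 1],
    [[-2.5, -38.4, 0], [0, 0, -0.2], 1]
  ]
}}

```text
clock: 25.98
eef_pos: [0.5213, 0.0926, 0.2144]
tool_rot: [0.622, 0.783, 0.001, 0.001]
ft_force: [0.8, -0.8, -0.2]
grip_width: 0.0851
grasp_force: 0.0
```

{"api": "drive_tool", "payload": {
  "increments": [
    [[-2.5, -38.4, 0], [0, 0, -0.2], 1],
    [[-2.5, -38.4, 0], [0, 0, -0.2], 1],
    [[-2.5, -38.4, 0], [0, 0, -0.2], 1],
    [[-2.5, -38.4, 0], [0, 0, -0.2], 1],
    [[-2.5, -38.4, 0], [0, 0, -0.2], 1],
    [[-2.5, -38.4, 0], [0, 0, -0.2], 1],
    [[-2.5, -38.4, 0], [0, 0, -0.3], 1],
    [[-2.5, -38.4, 0], [0, 0, -0.3], 1]
  ]
}}

```text
clock: 26.65
eef_pos: [0.5011, -0.2153, 0.2142]
tool_rot: [0.635, 0.773, 0.0, 0.0]
ft_force: [0.9, -0.1, -0.6]
grip_width: 0.0855
grasp_force: 0.0
```

{"api": "drive_tool", "payload": {
  "increments": [
    [[-2.5, -38.4, 0], [0, 0, -0.2], 1],
    [[-2, -38.4, 0], [0, 0, 0], 1],
    [[0, 0, 0], [0, 0, 0], 1],
    [[0, 0, 0], [0, 0, 0], 1],
    [[0, 0, 0], [0, 0, 0], 1],
    [[0, 0, 0], [0, 0, 0], 1],
    [[0, 0, 0], [0, 0, 0], 1]
  ]
}}

```text
clock: 27.23
eef_pos: [0.4973, -0.2888, 0.2138]
tool_rot: [0.635, 0.773, 0.0, -0.0]
ft_force: [0.8, -0.2, -0.6]
grip_width: 0.0856
grasp_force: 0.0
```

```bash
python3 w.py w5 .008; python3 - <<'E'
from h import *
c=camera('top')
save(c,'t5');a=cv2.imread('pics/t5.png')[150:270,90:330];b=cv2.imread('pics/w5.png')
cv2.imwrite('pics/t5c.png',np.vstack([cv2.resize(a,(480,240)),cv2.resize(b,(480,360))]))
E
```

```text
27.2833 [ 0.4974 -0.2888  0.2138] [[-0.194, 0.981, 0.0], [0.981, 0.194, 0.0], [0.0, 0.0, -1.0]]
[258, 197, 40, 40, 1248] [('wide', [0.4994, -0.2965]), ('square', [0.4987, -0.2926]), ('slim', [0.4989, -0.2937]), ('tall', [0.4982, -0.2898])]
[217, 364, 33, 15, 409] [('wide', [0.488, -0.4378]), ('square', [0.4879, -0.4265]), ('slim', [0.4879, -0.4297]), ('tall', [0.4878, -0.4184])]
```

View pics/t5c.png

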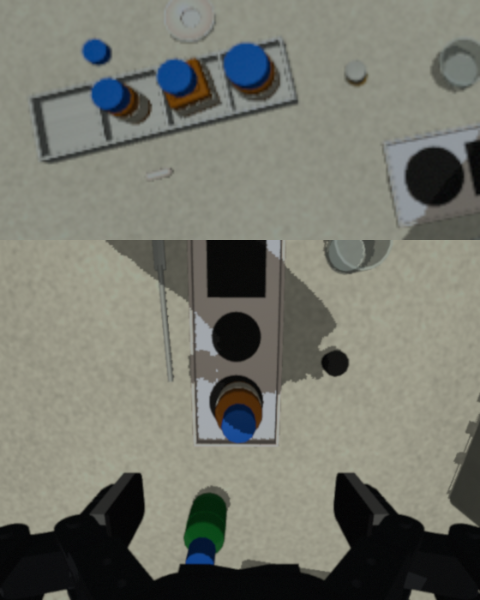

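Three bottles stand in the carrier. The amber tall bottle is the last one in the tray, at crop (238,420). The green one at crop (205,520) stands outside the tray, about 130 mm away, so I leave it alone and grasp the amber one.

{"api": "drive_tool", "payload": {
  "increments": [
    [[0.5, -0.5, -35], [0, 0, 0], 1],
    [[0, 0, -36], [0, 0, 0], 1],
    [[0, 0, -30], [0, 0, 0], 1],
    [[0, 0, -17], [0, 0, 0], 1],
    [[0, 0, -7], [0, 0, 0], 1],
    [[0, 0, -4], [0, 0, 0], 1],
    [[0, 0, 0], [0, 0, 0], 1],
    [[0, 0, 0], [0, 0, 0], 1]
  ]
}}

```text
clock: 28.0
eef_pos: [0.4986, -0.2911, 0.086]
tool_rot: [0.636, 0.772, 0.0, 0.001]
ft_force: [-0.7, -1.1, -0.6]
grip_width: 0.0855
grasp_force: 0.0
```

{"api": "drive_tool", "payload": {
  "increments": [
    [[0, 0, 0], [0, 0, 0], 0],
    [[0, 0, 0], [0, 0, 0], 0],
    [[0, 0, 0], [0, 0, 0], 0],
    [[0, 0, 0], [0, 0, 0], 0],
    [[0, 0, 0], [0, 0, 0], 0],
    [[0, 0, 0], [0, 0, 0], 0],
    [[0, 0, 0], [0, 0, 0], 0],
    [[0, 0, 0], [0, 0, 0], 0]
  ]
}}

```text
clock: 28.67
eef_pos: [0.4978, -0.2911, 0.0856]
tool_rot: [0.636, 0.772, -0.0, 0.001]
ft_force: [-1.1, 0.7, 5.4]
grip_width: 0.0278
grasp_force: 58.8
```

{"api": "drive_tool", "payload": {
  "increments": [
    [[0, 0, 0], [0, 0, 0], 0],
    [[0, 0, 0], [0, 0, 0], 0],
    [[0, 0, 0], [0, 0, 0], 0],
    [[0, 0, 0], [0, 0, 0], 0]
  ]
}}

```text
clock: 29.0
eef_pos: [0.4978, -0.2911, 0.0856]
tool_rot: [0.636, 0.772, -0.0, 0.001]
ft_force: [-0.5, 0.5, 5.9]
grip_width: 0.0281
grasp_force: 58.8
```

{"api": "drive_tool", "payload": {
  "increments": [
    [[0, 0, 5], [0, 0, 0], 0],
    [[0, 0, 15], [0, 0, 0], 0],
    [[0, 0, 25], [0, 0, 0], 0],
    [[0, 0, 30], [0, 0, 0], 0],
    [[0, 0, 30], [0, 0, 0], 0],
    [[0, 0, 18], [0, 0, 0], 0],
    [[0, 0, 7], [0, 0, 0], 0],
    [[0, 0, 0], [0, 0, 0], 0]
  ]
}}

```text
clock: 29.67
eef_pos: [0.4984, -0.2913, 0.2163]
tool_rot: [0.636, 0.772, 0.0, 0.002]
ft_force: [-0.1, -0.2, -3.2]
grip_width: 0.028
grasp_force: 59.5
```

{"api": "drive_tool", "payload": {
  "increments": [
    [[0.5, 9, 0], [0, 0, 0], 0],
    [[0.7, 22, 0], [0, 0, 0.1], 0],
    [[0.9, 33, 0], [0, 0, 0.2], 0],
    [[1, 37, 0], [0, 0, 0.2], 0],
    [[1, 37, 0], [0, 0, 0.2], 0],
    [[1, 37, 0], [0, 0, 0.2], 0],
    [[1, 37, 0], [0, 0, 0.2], 0],
    [[1, 37, 0], [0, 0, 0.2], 0]
  ]
}}

```text
clock: 30.33
eef_pos: [0.5025, -0.0394, 0.2119]
tool_rot: [0.627, 0.779, -0.001, -0.002]
ft_force: [1.3, 0.2, -1.8]
grip_width: 0.0279
grasp_force: 59.4
```

{"api": "drive_tool", "payload": {
  "increments": [
    [[1, 37, 0], [0, 0, 0.2], 0],
    [[1, 37, 0], [0, 0, 0.2], 0],
    [[1, 37, 0], [0, 0, 0.2], 0],
    [[1, 37, 0], [0, 0, 0.2], 0],
    [[1, 37, 0], [0, 0, 0.2], 0],
    [[1, 37, 0], [0, 0, 0.2], 0],
    [[1, 37, 0], [0, 0, 0.2], 0],
    [[1, 37, 0], [0, 0, 0.2], 0]
  ]
}}

```text
clock: 31.0
eef_pos: [0.5104, 0.2559, 0.2117]
tool_rot: [0.616, 0.788, -0.002, -0.001]
ft_force: [0.5, -0.4, -2.4]
grip_width: 0.0277
grasp_force: 59.4
```

{"api": "drive_tool", "payload": {
  "increments": [
    [[1, 37, 0], [0, 0, 0], 0],
    [[0.8, 15, 0], [0, 0, 0], 0],
    [[0.6, 8.6, 0], [0, 0, 0], 0],
    [[0, 0, 0], [0, 0, 0], 0],
    [[0, 0, 0], [0, 0, 0], 0],
    [[0, 0, 0], [0, 0, 0], 0],
    [[0, 0, 0], [0, 0, 0], 0],
    [[0, 0, 0], [0, 0, 0], 0]
  ]
}}

```text
clock: 31.67
eef_pos: [0.5153, 0.3134, 0.2147]
tool_rot: [0.617, 0.787, -0.0, 0.0]
ft_force: [0.9, -0.8, -1.8]
grip_width: 0.0278
grasp_force: 59.5
```

Down 127 to 88, then slowly to 82.6.

{"api": "drive_tool", "payload": {
  "increments": [
    [[0, 0.5, -17], [0, 0, 0], 0],
    [[0, 0, -33], [0, 0, 0], 0],
    [[0, 0, -33], [0, 0, 0], 0],
    [[0, 0, -24], [0, 0, 0], 0],
    [[0, 0, -12], [0, 0, 0], 0],
    [[0, 0, -5], [0, 0, 0], 0],
    [[0, 0, -2], [0, 0, 0], 0],
    [[0, 0, 0], [0, 0, 0], 0]
  ]
}}

```text
clock: 32.33
eef_pos: [0.5156, 0.3151, 0.0891]
tool_rot: [0.616, 0.787, 0.0, 0.0]
ft_force: [-0.0, 0.2, -1.4]
grip_width: 0.0277
grasp_force: 59.6
```

{"api": "drive_tool", "payload": {
  "increments": [
    [[0, 0, -1], [0, 0, 0], 0],
    [[0, 0, -1], [0, 0, 0], 0],
    [[0, 0, -1], [0, 0, 0], 0],
    [[0, 0, -1], [0, 0, 0], 0],
    [[0, 0, 0], [0, 0, 0], 0],
    [[0, 0, 0], [0, 0, 0], 0]
  ]
}}

```text
clock: 32.83
eef_pos: [0.515, 0.3154, 0.0847]
tool_rot: [0.616, 0.788, 0.0, 0.0]
ft_force: [0.3, 0.4, -2.5]
grip_width: 0.0281
grasp_force: 59.6
```

{"api": "drive_tool", "payload": {
  "increments": [
    [[0, 0, -0.8], [0, 0, 0], 0],
    [[0, 0, -0.7], [0, 0, 0], 0],
    [[0, 0, -0.7], [0, 0, 0], 0],
    [[0, 0, 0], [0, 0, 0], 0],
    [[0, 0, 0], [0, 0, 0], 0],
    [[0, 0, 0], [0, 0, 0], 0]
  ]
}}

```text
clock: 33.33
eef_pos: [0.5151, 0.3155, 0.0827]
tool_rot: [0.616, 0.788, 0.0, 0.0]
ft_force: [-1.0, -0.1, 2.0]
grip_width: 0.0275
grasp_force: 60.5
```

Contact is light. I release, rise, and move clear to check.

{"api": "drive_tool", "payload": {
  "increments": [
    [[0, 0, 0], [0, 0, 0], 0.5],
    [[0, 0, 0], [0, 0, 0], 1],
    [[0, 0, 0], [0, 0, 0], 1],
    [[0, 0, 0], [0, 0, 0], 1],
    [[0, 0, 0], [0, 0, 0], 1],
    [[0, 0, 0], [0, 0, 0], 1],
    [[0, 0, 0], [0, 0, 0], 1],
    [[0, 0, 5], [0, 0, 0], 1]
  ]
}}

```text
clock: 34.0
eef_pos: [0.5144, 0.3149, 0.0864]
tool_rot: [0.616, 0.788, -0.001, -0.0]
ft_force: [0.1, 0.1, -0.2]
grip_width: 0.0852
grasp_force: 0.0
```

{"api": "drive_tool", "payload": {
  "increments": [
    [[0, 0, 20], [0, 0, 0], 1],
    [[0, 0, 40], [0, 0, 0], 1],
    [[0, 0, 40], [0, 0, 0], 1],
    [[0, 0, 40], [0, 0, 0], 1],
    [[-5, -39, 0], [0, 0, 0], 1],
    [[-5, -39, 0], [0, 0, 0], 1],
    [[-5, -39, 0], [0, 0, 0], 1],
    [[-5, -39, 0], [0, 0, 0], 1]
  ]
}}

```text
clock: 34.67
eef_pos: [0.4947, 0.1581, 0.2282]
tool_rot: [0.616, 0.788, 0.001, 0.001]
ft_force: [0.7, -1.3, -0.3]
grip_width: 0.0851
grasp_force: 0.0
```

{"api": "drive_tool", "payload": {
  "increments": [
    [[-5, -39, 0], [0, 0, 0], 1],
    [[-5, -39, 0], [0, 0, 0], 1],
    [[-5, -39, 0], [0, 0, 0], 1],
    [[-5, -39, 0], [0, 0, 0], 1],
    [[-5, -39, 0], [0, 0, 0], 1],
    [[-5, -39, 0], [0, 0, 0], 1],
    [[0, 0, 0], [0, 0, 0], 1],
    [[0, 0, 0], [0, 0, 0], 1]
  ]
}}

```text
clock: 35.33
eef_pos: [0.4647, -0.0767, 0.2278]
tool_rot: [0.618, 0.786, 0.0, 0.0]
ft_force: [-0.2, 0.3, -0.1]
grip_width: 0.0851
grasp_force: 0.0
```

```bash
python3 - <<'E'
from h import *
c=camera('top');k,l,st,ce=cv2.connectedComponentsWithStats(blue(c))
a=.242;C=np.array([.5400,.2123])
for (n,(r,z0,z1)),yl in zip(B.items(),(-.105,-.035,.035,.105)):
    e=C+[-np.sin(a)*yl,np.cos(a)*yl]; w0=proj(c,[*e,.005+z1-.003])
    j=min((j for j in range(1,k) if st[j,4]>50),key=lambda j:np.hypot(*(ce[j]-w0)))
    w,f=fit(lambda s:hullmask(c,cyl(s[0],s[1],r,.005+z0,.005+z1)),(l==j)*1.,e,[.005,.005]);d=w-C
    print(n,w.round(4),round(f,2),'local',(np.cos(a)*d[0]+np.sin(a)*d[1]).round(4),(-np.sin(a)*d[0]+np.cos(a)*d[1]).round(4))
save(c,'t6');s=camera('scene');save(s,'s6')
a=cv2.imread('pics/t6.png')[150:270,90:330];b=cv2.imread('pics/s6.png')[190:340,270:480]
cv2.imwrite('pics/t6c.png',np.vstack([cv2.resize(a,(480,240)),cv2.resize(b,(480,343))]))
E
```

```text
wide [0.5644 0.1117] 0.22 local -0.0004 -0.1035
square [0.5504 0.1822] 0.31 local 0.0029 -0.0317
slim [0.5312 0.2474] 0.43 local -0.0002 0.0362
tall [0.5147 0.3169] 0.61 local 0.0005 0.1076
```

View pics/t6c.png

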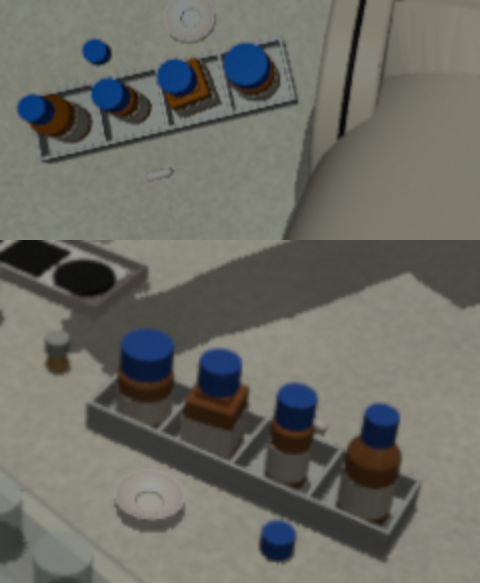

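All four bottles stand upright, within about 4 mm of their compartment centres, in the reverse order.

```bash
python3 -c "
from workcell import *
print(job_done())"
```

```text
the job is handed in; nothing more can be done
None
```

The job is handed in: all four bottles stand upright in the carrier in reverse order (wide jar right-most, tall bottle left-most), within about 4 mm of their compartment centres by the last camera check, after about 35 s of arm time; the hand-in gave no verdict.

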